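# Knock the brass-capped bench dog down flush

### The arm

A 6-joint arm with a two-finger parallel gripper is mounted at the origin on the work surface. World frame = base frame: x ahead of the robot, y to its left, z up, the work surface at z = 0. Lengths are in m, angles in rad, forces in N, time in s.
With the tool pointing down it reaches from about 0.375 to 0.925 m from the base axis. Payload 5.7 kg.
Tool frame: the origin (TCP) lies midway between the tips of the shut fingers; the grasp point (between the pads) lies 19 mm behind it (r.tcp_to_grasp is the distance from the TCP to the grasp point, in m); y points along the fingers, x is the direction in which the jaws open and shut, and the axes are right-handed (so a half turn about y gives the same grasp; the last joint's range is limited). The gripper opens to 88 mm and grips with 3 to 60 N. Pads are 20 mm wide; open, the fingers measure 115 mm over their backs; the gripper's body (75 mm by 178 mm) begins 61 mm behind the grasp point.
Start: joints at [-1.371, 0.359, 1.51, -0, 1.272, -0.115], TCP at [0.186, -0.57, 0.223] pointing down, gripper open.
Joint ranges: [-2.97, 2.97], [-1.01, 2.36], [0.21, 2.38], [-0.96, 4.11], [0.2, 2.71], [-2.98, 2.98]. Speed limits (rad/s): [2.39, 2.39, 3.14, 3.14, 3.14, 3.14].

### API

Orientations are given as a unit quaternion [x, y, z, w].
In Python, from cell import r gives the robot as it stands.
- The arm moves only by the tool arm_command, never from a script. Its argument "moves" is a list of rows, each a list of 2 entries, a list of its own where there are three numbers: the shift along the tool's x, y, z in mm, then the turn, a rotation vector about the tool's x, y, z in degrees. A call has 1 to 20 rows; each row is the pose to reach, as a shift and turn from the pose commanded when the call began, along the tool's axes at that moment; what a row does not reach only later rows make up. A row lasts 1/8 s, in which the tool goes at most 62.5 mm and 10.7 degrees, less where a joint would pass 70% of its speed; a pose out of reach is approached as far as the arm can. A call with a gripper value outside its range is refused whole. "jaw" is the closure in counts, from 0 (fully open) to 255 (shut), set as the call begins (left out, the last holds). The fingers move at their own pace and stop on an object; "grip_force" is the grip in N (left out, the last holds). Time passes only in rows, so rows that repeat a pose let the fingers close. It gives the time, the measured TCP pose, the force and the opening at its end, in the units of the state.
- r.get_obs(): the state, without advancing time (a new reading comes with each control period).
- r.read_camera(name): name is "side" or "top"; returns the picture (420x560x3 uint8, red, green, blue); there is no depth.
- r.calibration(name): a dict with "camera_matrix" (3x3 intrinsics, pixels), "xyz" and "rotation" of the camera in the world. Camera axes: x right, y down, z forward; pixel columns grow to the right and rows downward; lengths in m; the calibration is good to about 2 mm. A picture is of the moment at which its call begins. calibration takes no time and is no camera call.
- r.finish_job(): hands the job in, once; it reports no verdict.
The state is a dict: "time": time; "qpos": joint angles; "qd": joint speeds; "joint_torque": joint torques, N m; "eef_pos": TCP position; "ee_rot": TCP orientation; "force": force on the tool from outside, world axes, zero at the start; "moment": the same for the moment, N m; "gripper_width": finger opening in m.
Only numpy, scipy, OpenCV 4.12 (cv2) and the standard library are available. Lean on these libraries where they do the work, as an engineer would, in place of code of your own. Each camera call takes 0.05 s, during which the arm holds its last target. There are 200 camera calls.

### The job

Pick up the turned wooden mallet by its handle and knock the brass-capped bench dog down flush with the board, with a brisk blow or two from the flat end of the mallet's head: no slow leaning, and no pressing with the gripper. Leave the black-capped dog alone, then stand the mallet upright on its head on the bench top, beside the board, and let go.

Things in the scene. Friction and masses are not known exactly. Their poses are not given: they have to be found in the camera images.
- mallet: Loose turned mallet of about 0.35 kg, standing upright on its head on the bench top. Head: pale beech, round, 60 mm across at the middle and 56 mm at its flat striking end, 63 mm high, with a dark band. Handle: dark wood, round, 26 mm in diameter, straight, from 63 mm to 144 mm above the striking end. Origin: centre of the flat striking end (the underside as it stands); z points up the handle. Take the handle from above, gripping about 100 to 110 mm above the origin.
- brass_dog (a joint): How far the brass-capped bench dog is down, in m: 0 = cap top 26 mm above the board, 0.025 = fully home on its lower stop, cap top level with the board (1 mm above it). It starts 0 to 6 mm down. A side spring holds it wherever it is left: it takes about 9 N to move, more when fast (some 15 N per m/s), and does not spring back. A blow is counted when the dog goes down faster than 0.04 m/s under the held mallet; bringing the mallet down at 0.1 to 0.2 m/s is ample.
- brass_dog_top (a point): Centre of the flat top of the brass-capped dog: a round brass cap 32 mm in diameter and 8 mm thick on a 24 mm wooden stem, in a steel bush in the board. The point moves with the dog; z up. The board is pale beech, fixed, 160 mm by 332 mm, its flat top 45 mm above the bench top (its dark end battens 30 mm), and carries two dogs about 160 mm apart along its length; the brass one may be at either end. The bench top is at z = 0.
- black_dog_top (a point): Centre of the flat top of the other dog, the same size but with a black cap. To be left as it is.
Mind the look-alikes: they are no part of the job. What is shaped like the mallet but green is not meant.

How it is judged:
By the outcome, as a careful person would: the job done as asked, in the order asked, and still so for the second after the job is handed in, with the robot touching nothing.
It also fails if it takes over 35 s, if anything falls off the work surface, if the arm or the gripper's body presses on something with over 40 N, if the wrist force passes 120 N, or if a joint passes its speed limit or range.

## Working session

There is one attempt and no reset: what is moved stays moved. The work goes in short steps, Python scripts to look and compute and a tool call to move; the robot and the scene stay as the last step left them, time stands still between calls to the robot, and variables do not carry over. Pictures are saved under pics/ and viewed, about 8 in all and at most 12, crops included, and the job is handed in when it is done.

Besides the shell and the picture viewer there is one more tool, called after "Call:" as a command line: name --argument value ..., lists and objects as JSON in quotes. arm_command: Moves the arm, as the interface text tells. Its arguments: {"type":"object","properties":{"moves":{"type":"array"},"jaw":{"type":"number"},"grip_force":{"type":"number"}},"required":["moves"]}

```bash
mkdir -p pics; python3 - <<'E'
from cell import r
import cv2
for n in("top","side"):
    cv2.imwrite(f"pics/{n}0.png",r.read_camera(n)[:,:,::-1]); c=r.calibration(n); print(n,c)
o=r.get_obs();print(o["time"],o["eef_pos"],o["ee_rot"],o["gripper_width"],r.tcp_to_grasp)
E
```

```text
top {'camera_matrix': array([[395.20732957,   0.        , 279.91703147],
       [  0.        , 395.20732957, 215.13330114],
       [  0.        ,   0.        ,   1.        ]]), 'xyz': array([ 0.45288047, -0.05580425,  0.82492888]), 'rotation': array([ 0.71289027, -0.69908626,  0.04600095, -0.0308184 ])}
side {'camera_matrix': array([[424.82113805,   0.        , 274.37014693],
       [  0.        , 424.82113805, 206.78824589],
       [  0.        ,   0.        ,   1.        ]]), 'xyz': array([ 0.42290523, -0.69664923,  0.7916107 ]), 'rotation': array([ 0.92965939, -0.08414683,  0.03383483, -0.35708253])}
0.1 [ 0.18566119 -0.56990649  0.22191069] [-0.57179966  0.41586518 -0.41502534  0.57258647] 0.08807343499080156 0.0187
```

View pics/top0.png

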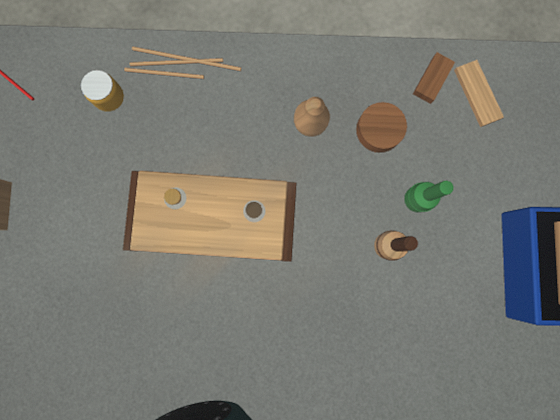

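View pics/side0.png

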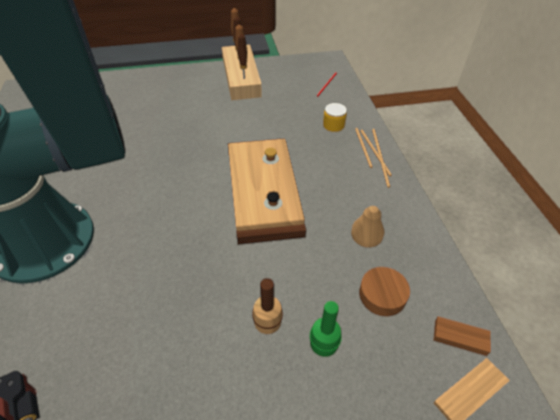

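Candidates for the mallet: the pale head with dark handle at top (400,244) / side (267,305); the green look-alike at top (432,193) / side (327,330); the tan bell shape at top (312,117) / side (368,225). I choose the first. The brass dog is at top (173,197) and the black one at (254,210).

```bash
python3 - <<'E'
import cv2,numpy as np
t=cv2.imread("pics/top0.png");s=cv2.imread("pics/side0.png")
def c(i,x,y,w,h,k): return cv2.resize(i[y:y+h,x:x+w],None,fx=k,fy=k,interpolation=cv2.INTER_CUBIC)
# left col: mallet top/side ; right: dogs. 
A=np.hstack([c(t,370,220,60,50,6.5),c(s,235,270,60,50,6.5)])
B=np.hstack([c(t,150,175,60,38,6.5),c(s,245,140,60,38,6.5)])
cv2.imwrite("pics/crop1.png",np.vstack([A,B]));print(A.shape,B.shape)
E
```

```text
(325, 780, 3) (247, 780, 3)
```

View pics/crop1.png

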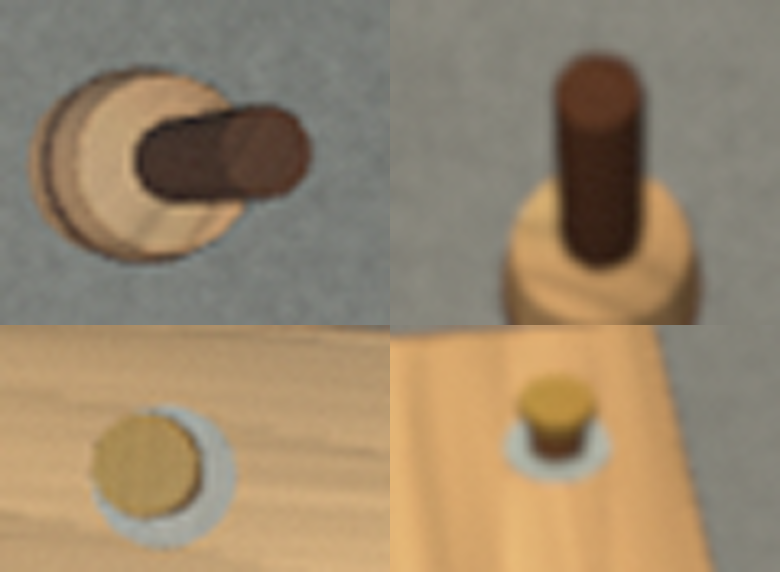

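The crop shows the dark-handled pale mallet: handle top centre at top (410.4,243.0) / side (266.6,283.7). The brass cap centre is at top (172.0,196.3) / side (270.2,151.6).

```bash
cat >h.py <<'E'
from cell import r
import numpy as np
from scipy.spatial.transform import Rotation as R
def ray(n,p):
    c=r.calibration(n);d=np.linalg.inv(c["camera_matrix"])@[p[0],p[1],1]
    return c["xyz"],R.from_quat(c["rotation"]).apply(d)
def atz(n,p,z):
    o,d=ray(n,p);return o+d*(z-o[2])/d[2]
def tri(a,b):
    A=np.zeros((3,3));v=np.zeros(3);L=[ray("top",a),ray("side",b)]
    for o,d in L:
        d=d/np.linalg.norm(d);P=np.eye(3)-np.outer(d,d);A+=P;v+=P@o
    return np.linalg.solve(A,v)
E
python3 - <<'E'
from h import *
np.set_printoptions(precision=4,suppress=True)
print("handle",tri((410.4,243),(266.6,283.7)),atz("top",(410.4,243),.144),atz("side",(266.6,283.7),.144))
print("head low",atz("top",(391,245.5),.03))
b=tri((172,196.3),(270.2,151.6));print("brass",b,atz("top",(172,196.3),b[2]),atz("top",(172,196.3),.068),atz("side",(270.2,151.6),.068))
print("bush",atz("top",(174.7,198),.045))
print("black",tri((254,210),(273.5,197.5)))
o=r.get_obs();M=R.from_quat(o["ee_rot"]).as_matrix();print(M)
E
```

```text
handle [ 0.4838 -0.298   0.1408] [ 0.4835 -0.2968  0.144 ] [ 0.4837 -0.3     0.144 ]
head low [ 0.4828 -0.2976  0.03  ]
brass [0.5675 0.1373 0.0673] [0.5679 0.1373 0.0673] [0.5678 0.1371 0.068 ] [0.567  0.1365 0.068 ]
bush [0.568  0.1375 0.045 ]
black [ 0.5461 -0.021   0.0623]
[[ 0.3096 -0.0003  0.9509]
 [-0.9509  0.0016  0.3096]
 [-0.0016 -1.      0.0002]]
```

Call:
arm_command --moves '[[[-8, 0, 18], [0, 0, 0]], [[-28, 0, 62], [0, 0, 0]], [[-52, 0, 115], [0, 0, 0]], [[-77, 0, 170], [0, 0, 0]], [[-102, 0, 225], [0, 0, 0]], [[-127, 0, 280], [0, 0, 0]], [[-148, 0, 327], [0, 0, 0]], [[-161, 0, 356], [0, 0, 0]], [[-166, 0, 367], [0, 0, 0]], [[-166, 0, 367], [0, 0, 0]], [[-166, 0, 367], [0, 0, 0]]]' --jaw 0 --grip_force 40

```text
time: 1.48
eef_pos: [0.4825, -0.2996, 0.2226]
ee_rot: [0.572, -0.416, 0.416, -0.572]
force: [-0.3, -0.8, -0.3]
gripper_width: 0.0877
```

```bash
python3 - <<'E'
from h import *
import cv2
cv2.imwrite("pics/side1.png",r.read_camera("side")[:,:,::-1])
o=r.get_obs();M=R.from_quat(o["ee_rot"]).as_matrix();print(o["time"],o["eef_pos"],M.round(4),o["force"])
print("tool shift to grasp mm",M.T@(np.array([.4835,-.298,.087])-o["eef_pos"])*1e3)
E
```

```text
1.525 [ 0.48242471 -0.29980843  0.22259361] [[ 3.083e-01 -5.000e-04  9.513e-01]
 [-9.513e-01 -0.000e+00  3.083e-01]
 [-1.000e-04 -1.000e+00 -5.000e-04]] [ 0.33858844 -0.82877496  0.47761688]
tool shift to grasp mm [ -1.37070145 135.59304427   1.64388823]
```

View pics/side1.png

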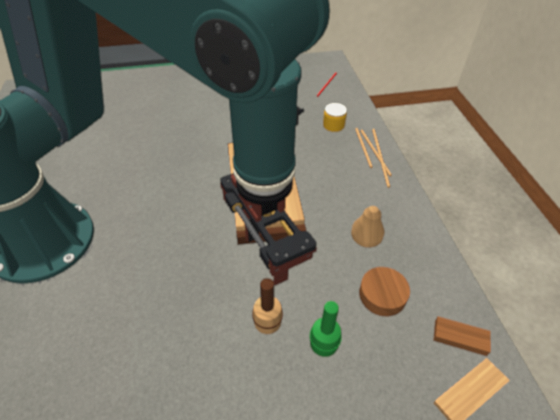

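The gripper hangs above the mallet, clear of the green one. Next I descend, then close.

Call:
arm_command --moves '[[[-1, 8, 2], [0, 0, 0]], [[-1, 28, 2], [0, 0, 0]], [[-1, 55, 2], [0, 0, 0]], [[-1, 85, 2], [0, 0, 0]], [[-1, 112, 2], [0, 0, 0]], [[-1, 129, 2], [0, 0, 0]], [[-1, 135, 2], [0, 0, 0]], [[-1, 136, 2], [0, 0, 0]]]'

```text
time: 2.52
eef_pos: [0.485, -0.2977, 0.0867]
ee_rot: [-0.572, 0.415, -0.416, 0.572]
force: [-0.4, -0.4, -1.0]
gripper_width: 0.0876
```

Call:
arm_command --moves '[[[0, 0, 0], [0, 0, 0]], [[0, 0, 0], [0, 0, 0]], [[0, 0, 0], [0, 0, 0]], [[0, 0, 0], [0, 0, 0]], [[0, 0, 0], [0, 0, 0]], [[0, 0, 0], [0, 0, 0]], [[0, 0, 0], [0, 0, 0]]]' --jaw 255 --grip_force 45

```text
time: 3.4
eef_pos: [0.4848, -0.2973, 0.0865]
ee_rot: [-0.572, 0.416, -0.415, 0.572]
force: [-0.1, 0.4, -0.2]
gripper_width: 0.0256
```

Call:
arm_command --moves '[[[0, -8, 0], [0, 0, 0]], [[0, -28, 0], [0, 0, 0]], [[0, -55, 0], [0, 0, 0]], [[0, -85, 0], [0, 0, 0]], [[0, -108, 0], [0, 0, 0]], [[0, -118, 0], [0, 0, 0]], [[0, -120, 0], [0, 0, 0]]]'

```text
time: 4.28
eef_pos: [0.4848, -0.2974, 0.2068]
ee_rot: [-0.572, 0.415, -0.416, 0.572]
force: [-0.6, -0.5, -4.8]
gripper_width: 0.0255
```

Call:
arm_command --moves '[[[-7, 0, 4], [0, 0, 0]], [[-27, 0, 15], [0, 0, 0]], [[-58, 0, 32], [0, 0, 0]], [[-95, 0, 52], [0, 0, 0]], [[-135, 0, 74], [0, 0, 0]], [[-175, 0, 96], [0, 0, 0]], [[-215, 0, 118], [0, 0, 0]], [[-255, 0, 140], [0, 0, 0]], [[-295, 0, 162], [0, 0, 0]], [[-330, 0, 181], [0, 0, 0]], [[-360, 0, 198], [0, 0, 0]], [[-379, 0, 208], [0, 0, 0]], [[-386, 0, 212], [0, 0, 0]], [[-387, 0, 213], [0, 0, 0]], [[-387, 0, 213], [0, 0, 0]], [[-387, 0, 213], [0, 0, 0]]]'

```text
time: 6.28
eef_pos: [0.5676, 0.1355, 0.2067]
ee_rot: [0.572, -0.416, 0.416, -0.572]
force: [-0.6, -0.3, -3.7]
gripper_width: 0.0254
```

```bash
python3 - <<'E'
from h import *
import cv2
s=r.read_camera("side");t=r.read_camera("top")
a=cv2.resize(s[90:240,180:340],None,fx=2.4,fy=2.4);b=cv2.resize(t[130:280,100:260],None,fx=2.4,fy=2.4)
cv2.imwrite("pics/c2.png",np.hstack([a,b])[:,:,::-1])
o=r.get_obs();M=R.from_quat(o["ee_rot"]).as_matrix();print(o["time"],o["eef_pos"],M.round(4),o["force"],o["gripper_width"],o["qpos"])
print("shift mm",M.T@(np.array([.568,.137,.1325])-o["eef_pos"])*1e3)
E
```

```text
6.375 [0.56761195 0.13573468 0.20672069] [[ 3.086e-01 -1.000e-04  9.512e-01]
 [-9.512e-01 -0.000e+00  3.086e-01]
 [ 0.000e+00 -1.000e+00 -1.000e-04]] [-0.65023455 -0.17218214 -4.56810244] 0.025700983850335722 [ 1.16410430e-01  3.50133531e-01  1.56627692e+00 -3.00730667e-05
  1.22527551e+00  1.37347165e+00]
shift mm [-1.08448972 74.22060729  0.7668158 ]
```

View pics/c2.png

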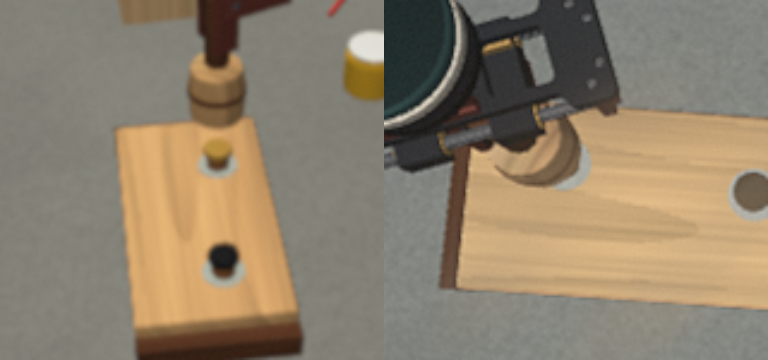

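The mallet is held over the brass dog, and the black dog is clear. Now the blow.

Call:
arm_command --moves '[[[-1, 6, 1], [0, 0, 0]], [[-1, 20, 1], [0, 0, 0]], [[-1, 38, 1], [0, 0, 0]], [[-1, 57, 1], [0, 0, 0]], [[-1, 75, 1], [0, 0, 0]], [[-1, 75, 1], [0, 0, 0]], [[-1, 60, 1], [0, 0, 0]], [[-1, 35, 1], [0, 0, 0]], [[-1, 12, 1], [0, 0, 0]], [[-1, 0, 1], [0, 0, 0]], [[-1, 0, 1], [0, 0, 0]]]'

```text
time: 7.75
eef_pos: [0.5688, 0.1378, 0.2077]
ee_rot: [-0.572, 0.415, -0.416, 0.573]
force: [-0.3, 0.4, -4.1]
gripper_width: 0.0253
```

```bash
python3 - <<'E'
from h import *
import cv2
s=r.read_camera("side")
cv2.imwrite("pics/c3.png",cv2.resize(s[100:225,210:330],None,fx=4.7,fy=4.7,interpolation=cv2.INTER_CUBIC)[:,:,::-1])
o=r.get_obs();M=R.from_quat(o["ee_rot"]).as_matrix();print(o["time"],o["eef_pos"],o["force"],o["gripper_width"])
E
```

```text
7.8 [0.56812338 0.1377216  0.20668774] [-0.12706013  0.34731715 -4.56562579] 0.025201026586343742
```

View pics/c3.png

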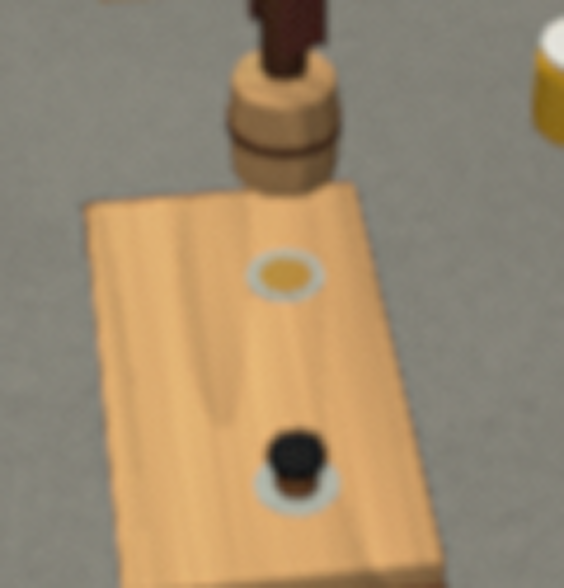

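The brass cap now sits concentric in its bush (crop (285,274)), the black dog still stands proud, and the mallet is still held. The picture resolves only about 1–2 mm, so I'll give it one second brisk blow to make sure it is home.

Call:
arm_command --moves '[[[0, 6, 0], [0, 0, 0]], [[0, 20, 0], [0, 0, 0]], [[0, 38, 0], [0, 0, 0]], [[0, 57, 0], [0, 0, 0]], [[0, 76, 0], [0, 0, 0]], [[0, 76, 0], [0, 0, 0]]]'

```text
time: 8.55
eef_pos: [0.5676, 0.1377, 0.1289]
ee_rot: [0.573, -0.416, 0.415, -0.572]
force: [-0.3, -0.5, -4.7]
gripper_width: 0.0253
```

Call:
arm_command --moves '[[[0, -15, 0], [0, 0, 0]], [[0, -40, 0], [0, 0, 0]], [[0, -64, 0], [0, 0, 0]], [[0, -76, 0], [0, 0, 0]], [[0, -76, 0], [0, 0, 0]]]'

```text
time: 9.18
eef_pos: [0.5688, 0.1378, 0.2077]
ee_rot: [-0.572, 0.415, -0.416, 0.573]
force: [-0.4, 0.3, -4.8]
gripper_width: 0.0253
```

Call:
arm_command --moves '[[[5, 0, -3], [0, 0, 0]], [[20, 0, -12], [0, 0, 0]], [[45, 0, -26], [0, 0, 0]], [[80, 0, -46], [0, 0, 0]], [[120, 0, -69], [0, 0, 0]], [[160, 0, -93], [0, 0, 0]], [[200, 0, -116], [0, 0, 0]], [[235, 0, -136], [0, 0, 0]], [[261, 0, -151], [0, 0, 0]], [[276, 0, -160], [0, 0, 0]], [[281, 0, -163], [0, 0, 0]], [[281, 0, -163], [0, 0, 0]], [[281, 0, -163], [0, 0, 0]]]'

```text
time: 10.8
eef_pos: [0.5004, -0.1789, 0.2066]
ee_rot: [-0.572, 0.415, -0.415, 0.573]
force: [0.6, 0.2, -4.3]
gripper_width: 0.0255
```

```bash
python3 - <<'E'
from h import *
import cv2
s=r.read_camera("side");t=r.read_camera("top")
k=dict(fx=4,fy=4,interpolation=cv2.INTER_CUBIC)
a=cv2.resize(s[150:300,200:300],None,**k);b=cv2.resize(t[160:310,140:240],None,**k)
cv2.imwrite("pics/c4.png",np.hstack([a,b])[:,:,::-1])
o=r.get_obs();M=R.from_quat(o["ee_rot"]).as_matrix();print(o["time"],o["eef_pos"],o["force"],o["gripper_width"],M[:,1])
E
```

```text
10.9 [ 0.5004328  -0.17900562  0.20663198] [ 0.03313447  0.17972956 -3.78391574] 0.025588664854210803 [-9.40878977e-05  3.89268527e-04 -9.99999920e-01]
```

View pics/c4.png

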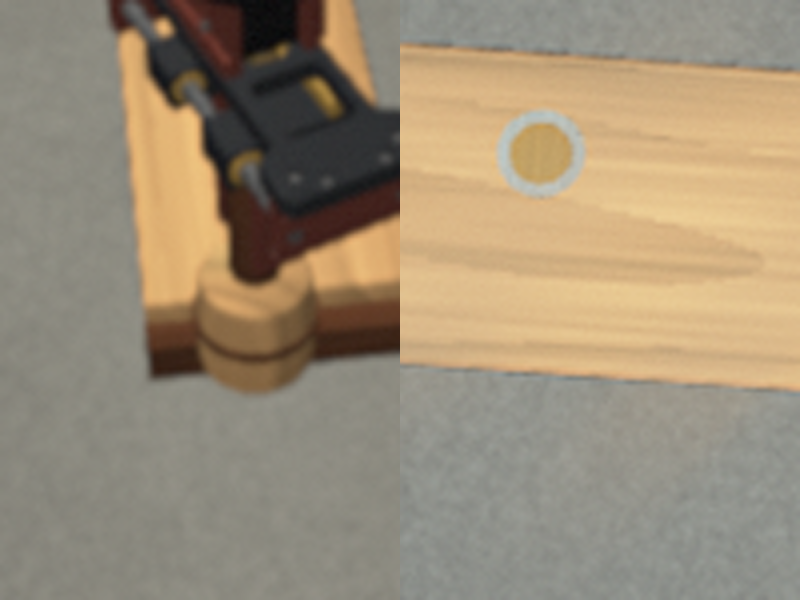

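The brass cap is still concentric with its bush (ring (541,154), cap (541,153) in the crop). The mallet hangs vertical beside the board's end. I lower it, watching the force.

Call:
arm_command --moves '[[[0, 8, 0], [0, 0, 0]], [[0, 28, 0], [0, 0, 0]], [[0, 53, 0], [0, 0, 0]], [[0, 78, 0], [0, 0, 0]], [[0, 99, 0], [0, 0, 0]], [[0, 111, 0], [0, 0, 0]], [[0, 116, 0], [0, 0, 0]], [[0, 117, 0], [0, 0, 0]], [[0, 117, 0], [0, 0, 0]]]'

```text
time: 12.02
eef_pos: [0.5008, -0.1802, 0.0903]
ee_rot: [-0.572, 0.415, -0.416, 0.572]
force: [-0.6, 0.8, -4.2]
gripper_width: 0.0257
```

Call:
arm_command --moves '[[[0, 1, 0], [0, 0, 0]], [[0, 2, 0], [0, 0, 0]], [[0, 3, 0], [0, 0, 0]], [[0, 3, 0], [0, 0, 0]], [[0, 3, 0], [0, 0, 0]]]'

```text
time: 12.65
eef_pos: [0.5003, -0.1799, 0.0866]
ee_rot: [-0.572, 0.415, -0.415, 0.572]
force: [-0.1, -0.9, -3.5]
gripper_width: 0.0255
```

Call:
arm_command --moves '[[[0, 0.5, 0], [0, 0, 0]], [[0, 1, 0], [0, 0, 0]], [[0, 1, 0], [0, 0, 0]], [[0, 1, 0], [0, 0, 0]]]'

```text
time: 13.15
eef_pos: [0.5003, -0.1799, 0.0857]
ee_rot: [-0.572, 0.415, -0.415, 0.572]
force: [0.2, -1.0, -4.7]
gripper_width: 0.0253
```

Call:
arm_command --moves '[[[0, 0.5, 0], [0, 0, 0]], [[0, 1, 0], [0, 0, 0]], [[0, 1, 0], [0, 0, 0]], [[0, 1, 0], [0, 0, 0]]]'

```text
time: 13.65
eef_pos: [0.5003, -0.1799, 0.0847]
ee_rot: [-0.572, 0.415, -0.415, 0.572]
force: [1.0, -0.6, -4.1]
gripper_width: 0.0256
```

Call:
arm_command --moves '[[[0, 0.5, 0], [0, 0, 0]], [[0, 1, 0], [0, 0, 0]], [[0, 1, 0], [0, 0, 0]]]'

```text
time: 14.02
eef_pos: [0.5003, -0.1799, 0.0836]
ee_rot: [-0.572, 0.416, -0.415, 0.572]
force: [0.5, -0.5, -4.5]
gripper_width: 0.0256
```

Call:
arm_command --moves '[[[0, 0.5, 0], [0, 0, 0]], [[0, 1, 0], [0, 0, 0]], [[0, 1, 0], [0, 0, 0]]]'

```text
time: 14.4
eef_pos: [0.5003, -0.1799, 0.0827]
ee_rot: [-0.572, 0.415, -0.415, 0.572]
force: [0.6, 0.7, -4.1]
gripper_width: 0.0253
```

Call:
arm_command --moves '[[[0, 0.5, 0], [0, 0, 0]], [[0, 0.5, 0], [0, 0, 0]]]'

```text
time: 14.65
eef_pos: [0.5003, -0.18, 0.0826]
ee_rot: [-0.572, 0.415, -0.415, 0.572]
force: [-1.6, 0.5, 3.7]
gripper_width: 0.0261
```

Call:
arm_command --moves '[[[0, 0.5, 0], [0, 0, 0]], [[0, 0.5, 0], [0, 0, 0]]]'

```text
time: 14.9
eef_pos: [0.5004, -0.1799, 0.0826]
ee_rot: [-0.572, 0.415, -0.416, 0.572]
force: [-3.2, 0.9, 8.8]
gripper_width: 0.0255
```

Call:
arm_command --moves '[[[0, 0.5, 0], [0, 0, 0]], [[0, 0.5, 0], [0, 0, 0]]]'

```text
time: 15.15
eef_pos: [0.5004, -0.18, 0.0825]
ee_rot: [-0.572, 0.415, -0.416, 0.572]
force: [-4.2, 2.6, 13.9]
gripper_width: 0.0256
```

Contact came at TCP 0.0826, so the mallet slid about 4 mm up in the grip. That matches the blow bottoming out on the stop. I ease off 1 mm, release and rise.

Call:
arm_command --moves '[[[0, -0.5, 0], [0, 0, 0]], [[0, -1, 0], [0, 0, 0]], [[0, -1, 0], [0, 0, 0]]]'

```text
time: 15.52
eef_pos: [0.5003, -0.1799, 0.0826]
ee_rot: [-0.572, 0.415, -0.416, 0.572]
force: [-3.4, 0.3, 6.8]
gripper_width: 0.0256
```

Call:
arm_command --moves '[[[0, 0, 0], [0, 0, 0]], [[0, 0, 0], [0, 0, 0]], [[0, 0, 0], [0, 0, 0]], [[0, 0, 0], [0, 0, 0]], [[0, 0, 0], [0, 0, 0]], [[0, 0, 0], [0, 0, 0]], [[0, 0, 0], [0, 0, 0]]]' --jaw 0

```text
time: 16.4
eef_pos: [0.5003, -0.1799, 0.0821]
ee_rot: [-0.572, 0.415, -0.415, 0.572]
force: [-0.6, -0.5, -1.0]
gripper_width: 0.0873
```

Call:
arm_command --moves '[[[0, -8, 0], [0, 0, 0]], [[0, -28, 0], [0, 0, 0]], [[0, -55, 0], [0, 0, 0]], [[0, -85, 0], [0, 0, 0]], [[0, -115, 0], [0, 0, 0]], [[0, -140, 0], [0, 0, 0]], [[0, -150, 0], [0, 0, 0]], [[0, -150, -15], [0, 0, 0]], [[0, -150, -40], [0, 0, 0]], [[0, -150, -75], [0, 0, 0]], [[0, -150, -105], [0, 0, 0]], [[0, -150, -115], [0, 0, 0]], [[0, -150, -115], [0, 0, 0]], [[0, -150, -115], [0, 0, 0]]]'

```text
time: 18.15
eef_pos: [0.3916, -0.2155, 0.232]
ee_rot: [-0.572, 0.415, -0.415, 0.572]
force: [-0.1, 0.7, -0.2]
gripper_width: 0.0878
```

```bash
python3 - <<'E'
from h import *
import cv2
s=r.read_camera("side");t=r.read_camera("top")
cv2.imwrite("pics/c5.png",cv2.resize(np.hstack([s[80:400,180:400],t[60:380,100:430]]),None,fx=1.45,fy=1.45)[:,:,::-1])
o=r.get_obs();print(o["time"],o["eef_pos"],o["force"],o["gripper_width"])
E
```

```text
18.25 [ 0.39171968 -0.21543273  0.23205534] [ 0.84821897  0.48306789 -0.63208556] 0.08772711348417084
```

View pics/c5.png

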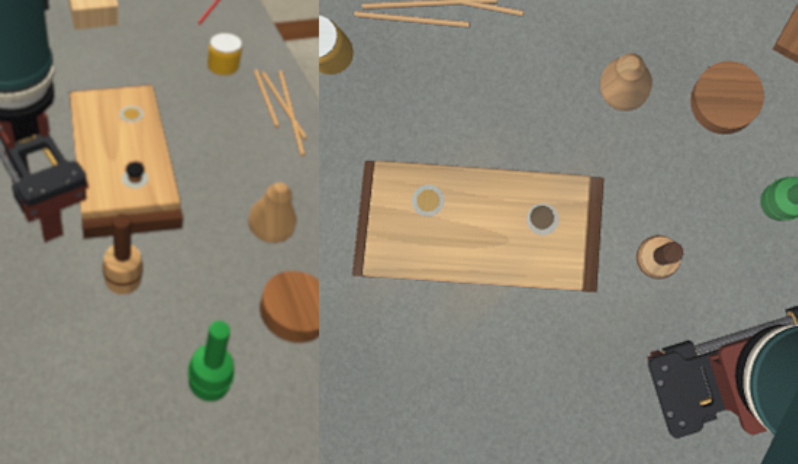

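The mallet stands upright beside the board (top-view crop (660,257)). The brass dog is flush (428,201), the black dog still proud (542,218), and the gripper is clear.

```bash
python3 -c "
from cell import r
print(r.finish_job())"
```

```text
the job is handed in; nothing more can be done
None
```

The brass-capped dog is down and the mallet is standing upright on its head on the bench, beside the board. I took the mallet by its handle and gave the brass dog two brisk blows at about 0.15 m/s. I handed the job in at about 18 s.

- **Brass dog:** the last pictures show its cap concentric with its bush, so level with the board. They only resolve 1–2 mm.
- **Blows:** the first blow slid the handle about 4 mm up in the grip, which fits the dog having hit its lower stop. The second was a check, and I saw no sign that it moved the dog further. I did not log the force at the moment of impact.
- **Black dog:** it was not touched and still stands proud.
- **Mallet:** it is at about (0.50, -0.18), released, with the gripper about 0.1 m clear and reading no contact force.

No check failed.

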